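# Bring the red-capped jar to the front of the spice carousel and hold it there

## Robot

A 6-joint arm with a two-finger parallel gripper is mounted at the origin on a cart in front of the work surface, level with it; the furniture and walls round the work are solid. World frame = base frame: x ahead of the robot, y to its left, z up, the work surface at z = 0. Lengths are in m, angles in rad, forces in N, time in s.
With the tool pointing down it reaches from about 0.35 to 0.85 m from the base axis. Payload 8.1 kg.
Tool frame: the origin (TCP) lies at the very end of the fingers, on their centre line; the grasp point (between the pads) lies 19 mm behind it; z points along the fingers, y is the direction in which the jaws open and shut (so a half turn about z gives the same grasp; the last joint's range is limited). The gripper opens to 93 mm and grips with 3 to 60 N. Pads are 15 mm wide; open, the fingers measure 128 mm over their backs; the gripper's body (75 mm by 188 mm) begins 65 mm behind the grasp point.
Start: joints at [1.023, 0.13, 1.488, -0, 1.523, -0.085], TCP at [0.268, 0.537, 0.194] pointing down, gripper open.
Joint ranges: [-2.96, 2.96], [-0.89, 2.26], [0.02, 2.5], [-1.34, 4.48], [0, 2.73], [-2.66, 2.66]. Speed limits (rad/s): [2.39, 2.39, 2.79, 3.14, 3.14, 3.14].

## Interface

Orientations are given as a rotation vector (axis times angle).
In Python, from plant import * gives the robot as it stands.
- The arm moves only by the tool apply_moves, never from a script. Its argument "commands" is one flat list of numbers, 7 for each row, row after row: the shift along the world's x, y, z in cm, then the turn, a rotation vector about the world's x, y, z in rad, then the finger opening in cm, from 0 to 9.3. A call has 1 to 8 rows; each row shifts and turns the pose as measured when the row begins; what a row does not reach is not made up. A row lasts 1/8 s, in which the tool goes at most 62.5 mm and 10.7 degrees, less where a joint would pass 70% of its speed; a pose out of reach is approached as far as the arm can. A call with a gripper value outside its range is refused whole. The fingers move at their own pace and stop on an object; "squeeze" is the grip in N (left out, the last holds). Time passes only in rows, so rows that do not move let the fingers close. It gives the time, the measured TCP pose, the force and the opening at its end, in the units of the state.
- read_state(): the state, without advancing time (a new reading comes with each control period).
- read_camera(name): name is "side" or "top"; returns (picture, depth): 420x560x3 uint8, blue, green, red; 420x560 float32, m along the optical axis (not along the pixel's ray), 0 where there is no reading.
- camera_model(name): a dict with "intrinsics" (3x3 intrinsics, pixels), "dist_coeffs" ([k1, k2, p1, p2, k3] as OpenCV has them; the pictures are not rectified), "R" (3x3) and "t" (3): a world point X has camera coordinates R X + t. Camera axes: x right, y down, z forward; pixel columns grow to the right and rows downward; lengths in m; the calibration is good to about 2 mm. A picture is of the moment at which its call begins. camera_model takes no time and is no camera call.
- close_job(): hands the job in, once; it reports no verdict.
Trained networks look in the newest picture that a camera, given by its name, has taken for a name from the list of things; names that differ only in an ending like _2 or _b are one class to them, and where a whole thing is asked for, a point or a joint stands for the part that bears it (a point fixed in the world has none). Each returns a list of dicts, best first, with "conf" (0 to 1); they miss things now and then, are a little off and sometimes report something else, mostly with a low value. They report only what shows in the picture. A call takes as long as a camera call. They do not tell look-alikes from the thing itself.
- find_in(query, camera): "point" ([x, y, z] in m, in the coordinates of the camera as it stood for that picture, good to about 4 mm: the middle of the surface that is visible of it).
- cut_out(query, camera): "mask" (420x560 bool, what is visible of it).
- spot_point(query, camera): "point" ([x, y, z] in m, in the coordinates of the camera as it stood for that picture, good to about 4 mm: a listed point, or the origin of a listed thing).
The state is a dict: "t": time; "q": joint angles; "dq": joint speeds; "joint_torque": joint torques, N m; "tool_pos": TCP position; "orientation": TCP orientation; "force": force on the tool from outside, world axes, zero at the start; "wrist_torque": the same for the moment, N m; "opening": finger opening in m.
Only numpy, scipy, OpenCV 4.12 (cv2) and the standard library are available. Lean on these libraries where they do the work, as an engineer would, in place of code of your own. Each camera call takes 0.05 s, during which the arm holds its last target. There are 200 camera calls.

## Task

One spice jar was left out on the chopping board: stand it back in the empty hoop of the spice carousel. Then take the carousel by its wooden handle and turn it gently, without spinning it, until the jar with the red cap is at the very front, squarely facing the worktop's front edge, and finish still gripping the handle so that the carousel cannot turn while I unscrew that cap. Keep all the jars upright in their hoops and leave the other things where they are.

Things in the scene. Friction and masses are not known exactly. Their poses are not given: they have to be found in the camera images.
- jar_red: Loose round spice jar with a bright red cap: 41 mm across, 118 mm tall, the fixed cap its top 36 mm (39 mm across), 0.08 to 0.17 kg. Origin: centre of its underside, z up. Any one of the five jars may start on the chopping board (its top 21 mm above the worktop); the others start in four of the carousel's five places, in any order.
- jar_orange_teal: Loose round spice jar with an orange cap and a teal stripe on the label: 41 mm across, 92 mm tall, the fixed cap its top 36 mm (39 mm across), 0.08 to 0.17 kg. Origin: centre of its underside, z up. Any one of the five jars may start on the chopping board (its top 21 mm above the worktop); the others start in four of the carousel's five places, in any order.
- jar_orange_green: Loose round spice jar with an orange cap and a light green stripe on the label: 41 mm across, 92 mm tall, the fixed cap its top 36 mm (39 mm across), 0.08 to 0.17 kg. Origin: centre of its underside, z up. Any one of the five jars may start on the chopping board (its top 21 mm above the worktop); the others start in four of the carousel's five places, in any order.
- jar_black_red: Loose round spice jar with a black cap with a pale top and a white and red label: 41 mm across, 105 mm tall, the fixed cap its top 21 mm (39 mm across), 0.08 to 0.17 kg. Origin: centre of its underside, z up. Any one of the five jars may start on the chopping board (its top 21 mm above the worktop); the others start in four of the carousel's five places, in any order.
- jar_black_blue: Loose round spice jar with a black cap with a dark patterned top and a dark blue label: 41 mm across, 105 mm tall, the fixed cap its top 21 mm (39 mm across), 0.08 to 0.17 kg. Origin: centre of its underside, z up. Any one of the five jars may start on the chopping board (its top 21 mm above the worktop); the others start in four of the carousel's five places, in any order.
- base: Round dark steel foot of the spice carousel, 176 mm across, 9.5 mm high, fixed to the worktop. Origin under its centre, on the turning axis. The carousel's front is its side in the world's -x, nearest the worktop's front edge. Above and behind it hangs a wall cupboard: doors at x = 0.587, from z = 0.465 up, with bar handles standing out to x = 0.546 near y = 0.18 and 0.26.
- turntable (a joint): Angle of the carousel's deck about the vertical axis through the base's origin; 0 at every start, grows counterclockwise seen from above. Turns either way for three turns with light friction (0.03 N m) and stays where left. The deck is a wooden disc 244 mm across, top 21 mm above the worktop (as high as the board's), with a thin post, the handle and five wire hoops.
- handle: Wooden bar handle on top of the carousel's post, turning with the deck: 64 mm long along its own y, 20 mm thick along its own x, 28 mm tall. Origin at the bar's centre, on the turning axis, 164.5 mm above the worktop; jar tops (139 mm at most) are below its underside (150 mm). Pinch it across its 20 mm to turn the deck.
- place_0 (a point): Place 0 of the carousel: point on the deck's top in the middle of a wire hoop, 90 mm from the turning axis, turning with the deck; places are 72 degrees apart, counterclockwise. The hoop (50 mm clear inside, 3.6 mm wire, 34 mm above the deck) keeps a jar let down into it from above. The place that has no jar at the start is on the robot's side.
- place_1 (a point): Place 1 of the carousel: point on the deck's top in the middle of a wire hoop, 90 mm from the turning axis, turning with the deck; places are 72 degrees apart, counterclockwise. The hoop (50 mm clear inside, 3.6 mm wire, 34 mm above the deck) keeps a jar let down into it from above. The place that has no jar at the start is on the robot's side.
- place_2 (a point): Place 2 of the carousel: point on the deck's top in the middle of a wire hoop, 90 mm from the turning axis, turning with the deck; places are 72 degrees apart, counterclockwise. The hoop (50 mm clear inside, 3.6 mm wire, 34 mm above the deck) keeps a jar let down into it from above. The place that has no jar at the start is on the robot's side.
- place_3 (a point): Place 3 of the carousel: point on the deck's top in the middle of a wire hoop, 90 mm from the turning axis, turning with the deck; places are 72 degrees apart, counterclockwise. The hoop (50 mm clear inside, 3.6 mm wire, 34 mm above the deck) keeps a jar let down into it from above. The place that has no jar at the start is on the robot's side.
- place_4 (a point): Place 4 of the carousel: point on the deck's top in the middle of a wire hoop, 90 mm from the turning axis, turning with the deck; places are 72 degrees apart, counterclockwise. The hoop (50 mm clear inside, 3.6 mm wire, 34 mm above the deck) keeps a jar let down into it from above. The place that has no jar at the start is on the robot's side.
- mug: Dark grey and white mug, 82 x 114 x 97 mm; loose, a bystander. Origin at the centre of its underside.
- canister: Green tea canister with a wooden lid, 94 mm across, 115 mm tall; loose, a bystander. Origin at the centre of its underside.
- tea_box: Red cardboard tea box, 53 x 77 x 69 mm; loose, a bystander. Origin at the centre of its underside.
- tin: Blue tin, 57 mm across, 72 mm tall; loose, a bystander. Origin at the centre of its underside.
- garlic: Garlic bulb, about 60 mm, on the chopping board; loose, a bystander. Origin at the centre of its underside.
- peeler: Green peeler, 170 x 25 x 18 mm, on the chopping board; loose, a bystander. Origin at the centre of its underside.
Things that resemble listed ones, but are neither listed nor needed, are in the scene too. What is shaped like the jar_black_blue but purple is not meant.

How it is judged:
By the outcome, as a careful person would: the job done as asked, in the order asked, and still so for the second after the job is handed in, while the arm keeps its last pose, push and grip.
It also fails if it takes over 72 s, if anything falls off the work surface, if the arm or the gripper's body presses on something with over 40 N, if the wrist force passes 120 N, or if a joint passes its speed limit or range.

## Working session

There is one attempt and no reset: what is moved stays moved. The work goes in short steps, Python scripts to look and compute and a tool call to move; the robot and the scene stay as the last step left them, time stands still between calls to the robot, and variables do not carry over. Pictures are saved under pics/ and viewed, about 8 in all and at most 12, crops included, and the job is handed in when it is done.

Besides the shell and the picture viewer there is one more tool, called after "Call:" as name(argument=value, ...) on one line, values as JSON. apply_moves: Moves the arm, as the interface text tells. Its arguments: {"type":"object","properties":{"commands":{"type":"array"},"squeeze":{"type":"number"}},"required":["commands"]}

```bash
mkdir -p pics; cat > h.py <<'E'
from plant import *
import numpy as np, cv2
def W(p,cam):
    m=camera_model(cam); return np.array(m["R"]).T@(np.array(p)-np.array(m["t"]))
def P(X,cam):
    m=camera_model(cam); r,_=cv2.Rodrigues(np.array(m["R"]))
    return cv2.projectPoints(np.array(X,float).reshape(-1,1,3),r,np.array(m["t"],float),np.array(m["intrinsics"]),np.array(m["dist_coeffs"]))[0].reshape(-1,2)
def cloud(d,cam):
    m=camera_model(cam); v,u=np.mgrid[:d.shape[0],:d.shape[1]]
    n=cv2.undistortPoints(np.stack([u,v],-1).reshape(-1,1,2).astype(float),np.array(m["intrinsics"]),np.array(m["dist_coeffs"])).reshape(d.shape+(2,))
    c=np.dstack([n*d[...,None],d]); return (c-np.array(m["t"]))@np.array(m["R"])
E
python3 - <<'E'
from h import *
for c in("side","top"):
    im,d=read_camera(c); cv2.imwrite(f"pics/{c}0.png",im); np.save(f"{c}d.npy",d); m=camera_model(c); print(c,-np.array(m["R"]).T@m["t"])
    for n in "jar_red jar_orange_teal jar_orange_green jar_black_red jar_black_blue base handle place_0".split():
        for r in spot_point(n,c)[:4]: 
            w=W(r["point"],c); print(n,round(r["conf"],2),w.round(3),P(w,c).round()[0])
s=read_state();print(s)
E
```

```text
side [-0.30640266 -0.44161219  1.38418659]
jar_red 0.65 [ 0.597 -0.081  0.019] [330. 228.]
jar_orange_teal 0.89 [ 0.427 -0.067  0.022] [301. 265.]
jar_orange_teal 0.48 [0.455 0.327 0.023] [200. 209.]
jar_orange_green 0.77 [ 0.55  -0.182  0.019] [352. 251.]
jar_black_red 0.83 [ 0.513 -0.012  0.021] [299. 238.]
jar_black_blue 0.85 [0.44  0.114 0.021] [253. 239.]
jar_black_blue 0.64 [ 0.498  0.5   -0.002] [168. 186.]
jar_black_blue 0.57 [ 0.375  0.426 -0.003] [163. 220.]
handle 0.46 [ 0.509 -0.104  0.163] [326. 224.]
handle 0.4 [ 0.735 -0.041  0.003] [337. 197.]
place_0 0.97 [ 0.516 -0.014  0.02 ] [300. 237.]
place_0 0.93 [ 0.424 -0.066  0.015] [300. 267.]
place_0 0.7 [ 0.554 -0.182  0.02 ] [353. 250.]
place_0 0.68 [ 0.599 -0.088  0.022] [332. 227.]
top [0.3754279  0.02149623 1.42823516]
jar_red 0.51 [ 0.592 -0.08   0.021] [321. 200.]
jar_orange_teal 0.53 [ 0.421 -0.069  0.021] [317. 253.]
jar_orange_teal 0.38 [ 0.449 -0.169  0.02 ] [349. 245.]
jar_orange_green 0.46 [ 0.547 -0.182  0.017] [353. 214.]
jar_black_red 0.5 [ 0.518 -0.013  0.023] [300. 222.]
jar_black_blue 0.84 [0.497 0.501 0
[... 400 characters left out ...]
245.]
place_0 0.64 [ 0.518 -0.009  0.018] [299. 222.]
{'t': 0.9, 'q': array([ 1.02261583e+00,  1.30374168e-01,  1.48818075e+00,  9.58380958e-06,
        1.52299478e+00, -8.53632330e-02]), 'dq': array([-0.00070016, -0.00081232,  0.00092689, -0.00083718,  0.00123689,
       -0.00087024]), 'joint_torque': array([-9.01717285e-04, -5.59766042e+01, -4.92053890e+01,  7.65863503e-02,
        2.29169719e-02, -2.36767448e-05]), 'tool_pos': array([0.26784928, 0.53691689, 0.19376125]), 'orientation': array([7.20520338e-01, 3.05784694e+00, 6.87994195e-05]), 'force': array([0.21403241, 0.24801545, 0.04316145]), 'wrist_torque': array([-0.02570413, -0.04963906, -0.03419334]), 'opening': 0.09319274694922297}
```

View pics/side0.png

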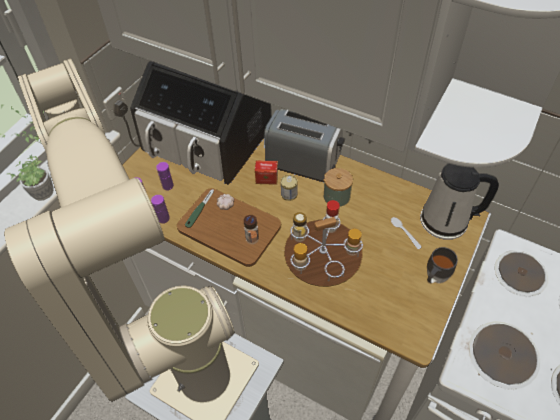

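View pics/top0.png

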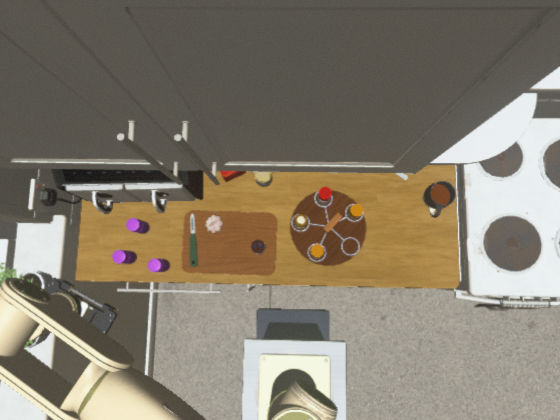

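Side view: there is one dark-capped jar on the board at about (251,228). Three purple look-alikes stand on the worktop (top view 137,225; 122,257; 157,265). The carousel holds red, two orange and a pale-topped black jar, and its empty hoop is at (334,268) side / (350,246) top. Next I'll confirm with one crop and measure precisely from depth.

```bash
cat >> h.py <<'E'
def pts(cam,c,r,z0,z1,d=None):
    if d is None: d=read_camera(cam)[1]
    w=cloud(d,cam); ok=(d>0)&(np.hypot(w[...,0]-c[0],w[...,1]-c[1])<r)&(w[...,2]>z0)&(w[...,2]<z1); return w[ok]
def mid(p):
    (c,r)=cv2.minEnclosingCircle(p[:,:2].astype(np.float32)); return np.round(c,4),round(r,4),np.median(p[:,2]).round(4),len(p),p[:,:2].mean(0).round(4)
E
python3 - <<'E'
from h import *
D={c:np.load(c+"d.npy") for c in("side","top")}
for c in D:
    for n,xy,zt in [("board",(.437,.117),.126),("red",(.595,-.08),.139),("teal",(.424,-.066),.113),("green",(.55,-.182),.113),("bred",(.515,-.013),.126)]:
        p=pts(c,xy,.035,zt-.008,zt+.008,D[c]); print(c,n,mid(p) if len(p)>3 else len(p))
    p=pts(c,(.508,-.103),.045,.168,.19,D[c]); print(c,"handle",len(p),cv2.minAreaRect((p[:,:2]*1000).astype(np.float32)),np.median(p[:,2]),p.mean(0))
    p=pts(c,(.449,-.169),.035,.045,.065,D[c]); print(c,"hoop",mid(p))
a=cv2.imread("pics/side0.png"); 
cv2.imwrite("pics/crop.png",np.hstack([cv2.resize(a[195:285,215:295],None,fx=4.5,fy=4.5,interpolation=2),cv2.resize(a[195:285,285:370],None,fx=4.5,fy=4.5,interpolation=2)]))
E
```

```text
side board (array([0.4362, 0.1133]), 0.022, np.float64(0.1253), 133, array([0.4354, 0.1125]))
side red (array([ 0.597 , -0.0842]), 0.0208, np.float64(0.1383), 119, array([ 0.5968, -0.0847]))
side teal (array([ 0.427 , -0.0611]), 0.0207, np.float64(0.1125), 132, array([ 0.4263, -0.0633]))
side green (array([ 0.5505, -0.1806]), 0.021, np.float64(0.113), 123, array([ 0.5492, -0.1809]))
side bred (array([ 0.5166, -0.013 ]), 0.0215, np.float64(0.1258), 129, array([ 0.5149, -0.0138]))
side handle 149 ((504.5956115722656, -102.92135620117188), (21.15119171142578, 62.81508255004883), 46.40296173095703) 0.1770047267182238 [ 0.50380928 -0.10320338  0.17653427]
side hoop (array([ 0.4456, -0.1651]), 0.0325, np.float64(0.0569), 70, array([ 0.445 , -0.1684]))
top board (array([0.4355, 0.1167]), 0.0201, np.float64(0.1255), 140, array([0.4351, 0.1164]))
top red (array([ 0.5961, -0.0816]), 0.0205, np.float64(0.1378), 148, array([ 0.5957, -0.0814]))
top teal (array([ 0.4269, -0.0626]), 0.0194, np.float64(0.1128), 135, array([ 0.4268, -0.0624]))
top green (array([ 0.5496, -0.18  ]), 0.0197, np.float64(0.1126), 133, array([ 0.5496, -0.1798]))
top bred (array([ 0.5152, -0.0096]), 0.0204, np.float64(0.1254), 143, array([ 0.5148, -0.0099]))
top handle 154 ((505.38433837890625, -101.86253356933594), (19.777538299560547, 63.540740966796875), 48.35173416137695) 0.1765726270214375 [ 0.50463387 -0.10131289  0.17667914]
top hoop (array([ 0.4463, -0.1652]), 0.032, np.float64(0.0569), 70, array([ 0.4442, -0.1678]))
```

View pics/crop.png

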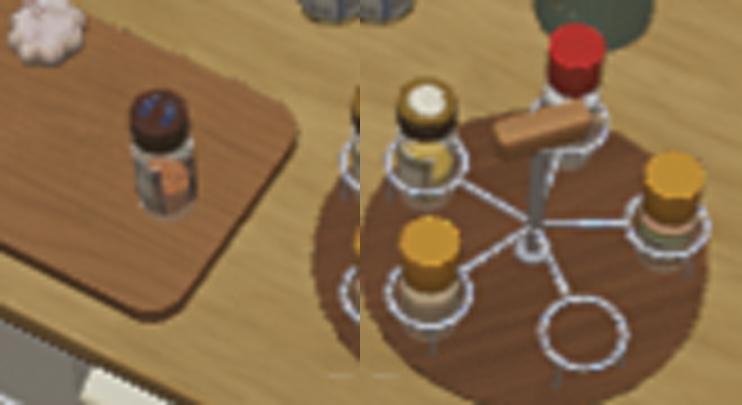

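The crop shows the board jar (side 251,228) has a black cap with a dark blue-patterned top, so it is jar_black_blue; the purple ones are decoys. The axis is about (0.505,-0.1025), the empty place about (0.444,-0.168), and the red jar is at about 11°, so the deck needs about +169°.

Call:
apply_moves(commands=[1.7,-4.2,0,0,0,-0.18,8,1.7,-4.2,0,0,0,-0.18,8,1.7,-4.2,0,0,0,-0.18,8,1.7,-4.2,0,0,0,-0.18,8,1.7,-4.2,0,0,0,-0.18,8,1.7,-4.2,0,0,0,-0.18,8,1.7,-4.2,0,0,0,-0.18,8,1.7,-4.2,0,0,0,-0.18,8], squeeze=15)

```text
t: 1.9
tool_pos: [0.4055, 0.1933, 0.1942]
orientation: [2.593, 1.772, 0.005]
force: [1.4, 0.1, 0.1]
opening: 0.0801
```

Call:
apply_moves(commands=[1.0,-2.6,0,0,0,-0.13,8,1.0,-2.6,0,0,0,-0.13,8,1.0,-2.6,0,0,0,-0.12,8,0,0,0,0,0,0,8])

```text
t: 2.4
tool_pos: [0.4374, 0.1098, 0.195]
orientation: [2.891, 1.221, 0.007]
force: [0.4, 0.1, 0.0]
opening: 0.0803
```

Call:
apply_moves(commands=[-0.15,0.5,-2.5,0,0,0.02,8,0,0,-2.5,0,0,0,8,0,0,-2.5,0,0,0,8,0,0,-2,0,0,0,8,0,0,-1.3,0,0,0,8,0,0,0,0,0,0,8])

```text
t: 3.15
tool_pos: [0.435, 0.1192, 0.0853]
orientation: [2.871, 1.27, 0.013]
force: [-0.5, -1.1, -0.4]
opening: 0.0797
```

Call:
apply_moves(commands=[0,-0.4,0,0,0,0,8,0,0,0,0,0,0,6,0,0,0,0,0,0,3.5,0,0,0,0,0,0,3.5,0,0,0,0,0,0,3.5,0,0,0,0,0,0,3.5,0,0,0,0,0,0,3.5])

```text
t: 4.03
tool_pos: [0.4372, 0.1155, 0.0885]
orientation: [2.87, 1.271, 0.02]
force: [0.5, 0.2, 0.4]
opening: 0.0402
```

Call:
apply_moves(commands=[0,0,1.5,0,0,0,3.5,0,0,2.5,0,0,0,3.5,0,0,3,0,0,0,3.5,0,0,3,0,0,0,3.5,0,0,2,0,0,0,3.5,0,0,0,0,0,0,3.5])

```text
t: 4.78
tool_pos: [0.4362, 0.1154, 0.2161]
orientation: [2.87, 1.271, 0.021]
force: [0.5, -0.5, -1.1]
opening: 0.0402
```

```bash
python3 - <<'E'
from h import *
s=read_state(); print(s["tool_pos"],s["orientation"],s["opening"],s["force"],s["q"])
im,d=read_camera("side"); cv2.imwrite("pics/s1.png",cv2.resize(im[120:300,180:400],None,fx=3,fy=3))
E
```

```text
[0.43621078 0.11536181 0.21611366] [2.86958751 1.27115369 0.02094349] 0.040162456065721525 [ 0.53797704 -0.50248374 -1.10008135] [ 1.44186348e-01 -3.07361419e-01  1.85986882e+00  7.12772964e-04
  1.57542631e+00  8.80998714e-01]
```

View pics/s1.png

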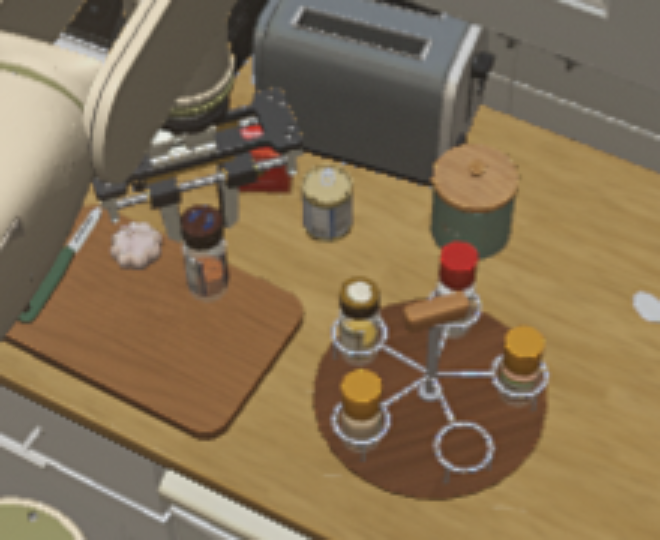

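The picture shows the jar held upright above the board (crop 205,250) and the carousel untouched.

Call:
apply_moves(commands=[0.1,-2,0,0,0,0,3.5,0.1,-4,0,0,0,0,3.5,0.1,-4.5,0,0,0,0,3.5,0.1,-4.5,0,0,0,0,3.5,0.1,-4.5,0,0,0,0,3.5,0.1,-4.5,0,0,0,0,3.5,0.1,-2.5,0,0,0,0,3.5,0,0,0,0,0,0,3.5])

```text
t: 5.82
tool_pos: [0.436, -0.1559, 0.2044]
orientation: [-2.864, -1.273, -0.001]
force: [-0.4, -0.2, -1.4]
opening: 0.0403
```

```bash
python3 - <<'E'
from h import *
s=read_state(); print(s["tool_pos"],s["orientation"])
t=s["tool_pos"]
for c in("side","top"):
    p=pts(c,(.4446,-.168),.036,.045,.065); print(c,"hoop",mid(p) if len(p)>3 else 0)
    for r in spot_point("jar_black_blue",c)[:4]: print(c,r["conf"],W(r["point"],c).round(4))
    for r in spot_point("place_0",c)[:5]: print(c,"pl",r["conf"],W(r["point"],c).round(4))
    p=pts(c,t[:2],.026,.145,.20); print(mid(p) if len(p)>3 else 0)
    p=pts(c,(.505,-.1025),.045,.168,.19); print(len(p)>5 and cv2.minAreaRect((p[:,:2]*1000).astype(np.float32)))
E
```

```text
[ 0.43597858 -0.15590098  0.20443723] [-2.86448997e+00 -1.27273728e+00 -7.67036954e-04]
side hoop (array([ 0.4451, -0.1686]), 0.0306, np.float64(0.0567), 67, array([ 0.445 , -0.1694]))
side 0.94 [ 0.4354 -0.1584  0.1364]
side 0.26 [ 0.5536 -0.1813  0.0188]
side pl 0.97 [ 0.4259 -0.0658  0.0183]
side pl 0.92 [ 0.5995 -0.085   0.0217]
side pl 0.75 [ 0.4464 -0.1694  0.0229]
side pl 0.73 [ 0.5186 -0.0146  0.0188]
side pl 0.42 [ 0.4232 -0.0682  0.0246]
(array([ 0.4333, -0.1563]), 0.0208, np.float64(0.173), 160, array([ 0.4218, -0.1607]))
((505.1852111816406, -104.31114959716797), (11.902555465698242, 64.05795288085938), 45.076480865478516)
top hoop 0
top 0.6 [0.4949 0.4996 0.0007]
top 0.59 [0.4001 0.5337 0.0013]
top 0.5 [ 0.3748  0.4245 -0.005 ]
top pl 0.78 [ 0.5172 -0.0117  0.0199]
top pl 0.73 [ 0.5918 -0.0812  0.0212]
top pl 0.72 [ 0.5483 -0.1839  0.0207]
top pl 0.71 [ 0.4228 -0.0621  0.0184]
top pl 0.65 [ 0.4466 -0.1673  0.0173]
0
((505.1314392089844, -101.63815307617188), (19.787872314453125, 63.695404052734375), 48.368141174316406)
```

Call:
apply_moves(commands=[0.9,-1.2,0,0,0,0,3.5,0,0,0,0,0,0,3.5,0,0,-2.5,0,0,0,3.5,0,0,-2.5,0,0,0,3.5,0,0,0,0,0,0,3.5])

```text
t: 6.95
tool_pos: [0.4476, -0.1677, 0.1557]
orientation: [-2.865, -1.279, -0.005]
force: [0.9, -0.3, -0.6]
opening: 0.0401
```

Call:
apply_moves(commands=[-0.2,0,-1,0,0,0,3.5,0,0,-1,0,0,0,3.5,0,0,0,0,0,0,3.5])

```text
t: 7.32
tool_pos: [0.4464, -0.1683, 0.1366]
orientation: [-2.867, -1.279, -0.008]
force: [-0.9, -0.4, -0.8]
opening: 0.0401
```

Call:
apply_moves(commands=[-0.1,0,-1,0,0,0,3.5,0,0,-1,0,0,0,3.5,0,0,-1,0,0,0,3.5,0,0,0,0,0,0,3.5])

```text
t: 7.82
tool_pos: [0.4455, -0.1683, 0.1049]
orientation: [-2.867, -1.28, -0.008]
force: [0.9, -0.7, -0.5]
opening: 0.0399
```

Call:
apply_moves(commands=[0,0,-0.8,0,0,0,3.5,0,0,-0.5,0,0,0,3.5,0,0,-0.3,0,0,0,3.5,0,0,0,0,0,0,3.5])

```text
t: 8.32
tool_pos: [0.4461, -0.1687, 0.0885]
orientation: [-2.868, -1.28, -0.01]
force: [-0.5, -0.3, -0.6]
opening: 0.0399
```

Down at the deck height, so I release and open gradually.

Call:
apply_moves(commands=[0,0,0,0,0,0,4.8,0,0,0,0,0,0,5.5,0,0,0,0,0,0,5.5,0,0,1,0,0,0,5.5,0,0,2.5,0,0,0,5.5,0,0,4,0,0,0,5.5,0,0,4,0,0,0,6,0,0,1,0,0,0,6])

```text
t: 9.32
tool_pos: [0.4455, -0.1683, 0.2193]
orientation: [-2.868, -1.28, -0.01]
force: [0.2, 0.1, 1.4]
opening: 0.0599
```

```bash
cat > chk.py <<'E'
from h import *
J={"red":.139,"teal":.113,"green":.113,"bred":.126,"bblue":.126}
def run(exp,hd=(.505,-.1025)):
    for c in("side","top"):
        im,d=read_camera(c)
        for n,xy in exp.items():
            p=pts(c,xy,.035,J[n]-.007,J[n]+.007,d); print(c,n,mid(p) if len(p)>3 else 0)
        p=pts(c,hd,.045,.168,.19,d); print(c,len(p)>5 and cv2.minAreaRect((p[:,:2]*1000).astype(np.float32)))
E
python3 - <<'E'
from chk import *
s=read_state(); print(s["tool_pos"],s["orientation"],s["q"])
run({"red":(.5965,-.083),"teal":(.427,-.062),"green":(.55,-.18),"bred":(.516,-.011),"bblue":(.445,-.168)})
cv2.imwrite("pics/s2.png",cv2.resize(read_camera("side")[0][150:300,220:400],None,fx=4,fy=4))
E
```

```text
[ 0.44546326 -0.16825091  0.21933168] [-2.86828778 -1.28012983 -0.00992806] [-0.47336594 -0.22457836  1.78571335  0.00529401  1.57695275  0.2579192 ]
side red 0
side teal (array([ 0.4264, -0.0638]), 0.0221, np.float64(0.112), 126, array([ 0.4264, -0.0636]))
side green (array([ 0.5526, -0.1808]), 0.0217, np.float64(0.1126), 106, array([ 0.5491, -0.1825]))
side bred (array([ 0.5169, -0.0127]), 0.0226, np.float64(0.1259), 129, array([ 0.5146, -0.0135]))
side bblue (array([ 0.445 , -0.1714]), 0.0215, np.float64(0.1253), 149, array([ 0.4435, -0.1712]))
side False
top red (array([ 0.5962, -0.0815]), 0.0205, np.float64(0.1379), 145, array([ 0.5958, -0.0816]))
top teal (array([ 0.4267, -0.0637]), 0.0194, np.float64(0.1118), 133, array([ 0.4269, -0.0636]))
top green (array([ 0.5504, -0.179 ]), 0.0193, np.float64(0.1123), 120, array([ 0.5506, -0.1779]))
top bred (array([ 0.5146, -0.0095]), 0.0198, np.float64(0.1259), 137, array([ 0.5143, -0.0096]))
top bblue 0
top ((504.9664306640625, -101.69367980957031), (19.83307647705078, 63.113582611083984), 48.751914978027344)
```

View pics/s2.png

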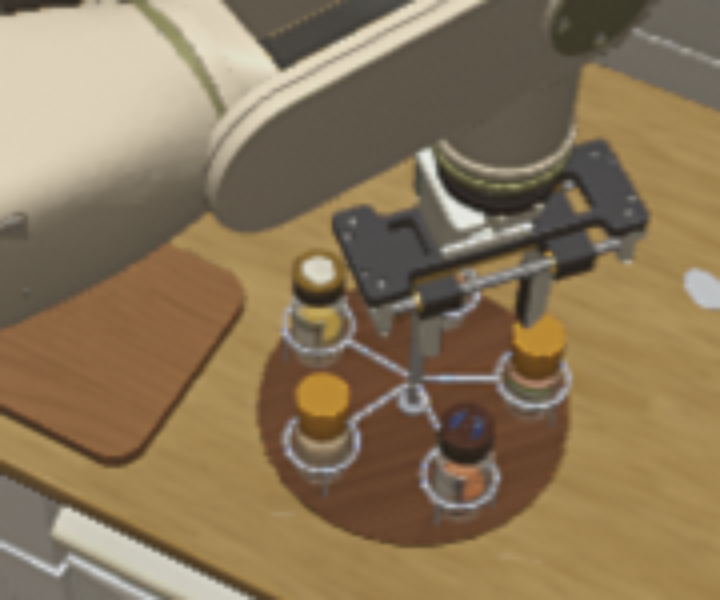

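The jar stands upright in its hoop (crop 465,460) and the carousel has not moved. Next I turn the gripper and go over the handle.

Call:
apply_moves(commands=[0.7,0.8,0,0,0,-0.18,6,0.7,0.8,0,0,0,-0.18,6,0.7,0.8,0,0,0,-0.18,6,0.7,0.8,0,0,0,-0.18,6,0.7,0.8,0,0,0,-0.18,6,0.7,0.8,0,0,0,-0.18,6,0.7,0.8,0,0,0,-0.18,6,0.7,0.8,0,0,0,-0.18,6])

```text
t: 10.48
tool_pos: [0.4923, -0.0985, 0.1962]
orientation: [-2.962, 0.994, 0.024]
force: [0.5, 0.0, -0.8]
opening: 0.0597
```

Call:
apply_moves(commands=[1.2,-0.4,0.5,0,0,-0.09,6,0,0,0,0,0,0,6])

```text
t: 10.72
tool_pos: [0.5023, -0.1011, 0.1965]
orientation: [-2.912, 1.131, 0.034]
force: [-0.5, -0.3, -1.1]
opening: 0.0602
```

Call:
apply_moves(commands=[0.25,-0.1,0,-0.008,-0.02,0,6,0,0,-2,0,0,0,6,0,0,-1.5,0,0,0,6,0,0,-1,0,0,0,6,0,0,0,0,0,0,6])

```text
t: 11.35
tool_pos: [0.5022, -0.1016, 0.1465]
orientation: [-2.917, 1.122, 0.004]
force: [0.1, 0.2, 0.1]
opening: 0.06
```

Call:
apply_moves(commands=[0.3,0,0.4,0,0,0,6,0,0,0,0,0,0,6,0,0,0,0,0,0,3,0,0,0,0,0,0,1.5,0,0,0,0,0,0,1.5,0,0,0,0,0,0,1.5,0,0,0,0,0,0,1.5,0,0,0,0,0,0,1.5], squeeze=20)

```text
t: 12.35
tool_pos: [0.5067, -0.1027, 0.1539]
orientation: [-2.918, 1.122, -0.003]
force: [-0.9, 0.8, 3.3]
opening: 0.0154
```

Opening 15 mm is below the handle's 20 mm, so I check before turning.

```bash
python3 - <<'E'
from chk import *
s=read_state(); print(s["tool_pos"],s["orientation"],s["opening"],s["force"],s["wrist_torque"])
run({"red":(.5965,-.083),"teal":(.427,-.062),"green":(.55,-.18),"bred":(.516,-.011),"bblue":(.445,-.168)})
a=read_camera("side")[0][170:280,260:390];b=read_camera("top")[0][165:275,270:400]
cv2.imwrite("pics/s3.png",cv2.resize(np.hstack([a,b]),None,fx=3,fy=3,interpolation=2))
E
```

```text
[ 0.50667275 -0.10274508  0.15393697] [-2.91757034e+00  1.12199870e+00 -2.54215887e-03] 0.015375975748250274 [-0.92435322  0.76360922  3.29268034] [0.15093632 0.15109858 0.00966541]
side red 0
side teal (array([ 0.4282, -0.0638]), 0.0213, np.float64(0.1122), 129, array([ 0.426 , -0.0646]))
side green (array([ 0.552 , -0.1791]), 0.0207, np.float64(0.1123), 119, array([ 0.5508, -0.1808]))
side bred (array([ 0.5155, -0.0121]), 0.022, np.float64(0.1257), 130, array([ 0.5142, -0.0134]))
side bblue (array([ 0.445 , -0.1704]), 0.0211, np.float64(0.126), 150, array([ 0.4437, -0.1707]))
side ((491.7939147949219, -91.79489135742188), (32.16114807128906, 28.418004989624023), 36.265804290771484)
top red 0
top teal (array([ 0.4257, -0.0658]), 0.018, np.float64(0.1131), 72, array([ 0.4246, -0.0707]))
top green 0
top bred (array([ 0.5144, -0.0098]), 0.0198, np.float64(0.1259), 137, array([ 0.5145, -0.0098]))
top bblue (array([ 0.4418, -0.163 ]), 0.0171, np.float64(0.1262), 22, array([ 0.4357, -0.1574]))
top ((486.14727783203125, -86.91473388671875), (16.002635955810547, 16.004573822021484), 45.63152313232422)
```

View pics/s3.png

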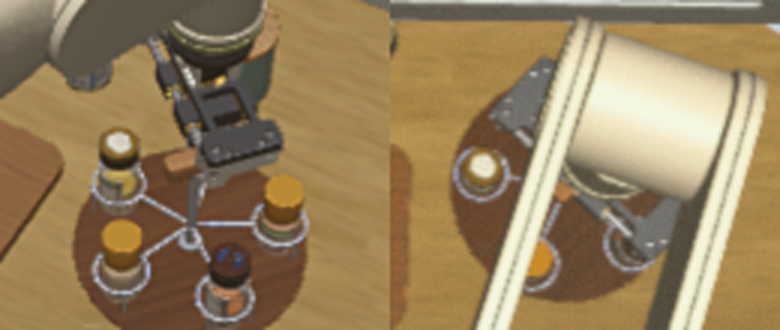

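The fingers straddle the handle (left crop about 215,160) but too high on its rounded profile. I'll regrip lower.

Call:
apply_moves(commands=[0,0,0,0,0,0,5,-0.1,0,-0.5,0,0,0,5,0,0,-0.6,0,0,0,5,0,0,0,0,0,0,5])

```text
t: 13.05
tool_pos: [0.5048, -0.1024, 0.1405]
orientation: [-2.918, 1.122, 0.001]
force: [-0.7, -0.7, -1.0]
opening: 0.0483
```

Call:
apply_moves(commands=[0,0,0.2,0,0,0,3,0,0,0,0,0,0,1,0,0,0,0,0,0,1,0,0,0,0,0,0,1,0,0,0,0,0,0,1,0,0,0,0,0,0,1], squeeze=25)

```text
t: 13.8
tool_pos: [0.5062, -0.1009, 0.1426]
orientation: [-2.915, 1.12, -0.002]
force: [1.1, 0.6, -1.0]
opening: 0.0197
```

Call:
apply_moves(commands=[0,0,0,0,0,0.04,1,0,0,0,0,0,0.06,1,0,0,0,0,0,0.07,1,0,0,0,0,0,0.07,1,0,0,0,0,0,0.07,1,0,0,0,0,0,0.07,1])

```text
t: 14.55
tool_pos: [0.5061, -0.1006, 0.1426]
orientation: [-3.077, 0.531, 0.004]
force: [-0.0, 1.4, -0.7]
opening: 0.0197
```

Call:
apply_moves(commands=[0,0,0,0,0,0.07,1,0,0,0,0,0,0.07,1,0,0,0,0,0,0.07,1,0,0,0,0,0,0.07,1,0,0,0,0,0,0.07,1,0,0,0,0,0,0.07,1,0,0,0,0,0,0.07,1,0,0,0,0,0,0.07,1])

```text
t: 15.55
tool_pos: [0.5058, -0.1003, 0.1426]
orientation: [-3.101, -0.368, 0.013]
force: [0.7, 1.0, -1.2]
opening: 0.0195
```

Call:
apply_moves(commands=[0,0,0,0,0,0.07,1,0,0,0,0,0,0.07,1,0,0,0,0,0,0.07,1,0,0,0,0,0,0.07,1,0,0,0,0,0,0.07,1,0,0,0,0,0,0.07,1,0,0,0,0,0,0.07,1,0,0,0,0,0,0.07,1])

```text
t: 16.55
tool_pos: [0.5053, -0.1003, 0.1426]
orientation: [-2.87, -1.238, 0.022]
force: [-0.4, 1.1, -1.4]
opening: 0.0196
```

Call:
apply_moves(commands=[0,0,0,0.001,-0.002,0.07,1,0,0,0,0.001,-0.002,0.07,1,0,0,0,0.001,-0.002,0.07,1,0,0,0,0.001,-0.002,0.07,1,0,0,0,0.001,-0.002,0.07,1,0,0,0,0,-0.002,0.07,1,0,0,0,0,-0.002,0.07,1,0,0,0,0,-0.002,0.07,1])

```text
t: 17.55
tool_pos: [0.5054, -0.1001, 0.1426]
orientation: [-2.402, -2.009, 0.001]
force: [1.1, 0.2, -1.2]
opening: 0.0195
```

Call:
apply_moves(commands=[0,0,0,0,-0.001,0.07,1,0,0,0,0,-0.001,0.07,1,0,0,0,0,-0.001,0.07,1,0,0,0,0,-0.001,0.07,1,0,0,0,0,-0.001,0.07,1,0,0,0,0,-0.001,0.07,1,0,0,0,0,-0.001,0.06,1,0,0,0,0,0,0,1])

```text
t: 18.55
tool_pos: [0.5052, -0.1002, 0.1426]
orientation: [-1.839, -2.54, -0.004]
force: [0.2, 0.4, -0.8]
opening: 0.0199
```

```bash
cat > ang.py <<'E'
from chk import *
from scipy.spatial.transform import Rotation as R
s=read_state(); y=R.from_rotvec(s["orientation"]).as_matrix()[:,1]; print(s["t"],s["tool_pos"],"yaw",np.degrees(np.arctan2(y[1],y[0])),s["opening"],s["force"],s["wrist_torque"])
c=np.array([.505,-.102]); th=np.degrees(np.arctan2(y[1],y[0]))+144.
K={"red":0,"bred":72,"teal":144,"bblue":216,"green":288}
print("red expected",th)
run({n:tuple(c+.09*np.array([np.cos(np.radians(th+k)),np.sin(np.radians(th+k))])) for n,k in K.items()})
E
python3 ang.py
```

```text
18.55 [ 0.50520181 -0.10024726  0.14260993] yaw 18.201107965604386 0.019897348547850514 [ 0.24860775  0.40518171 -0.78372326] [-0.14663089  0.02321396 -0.01039059]
red expected 162.2011079656044
side red (array([ 0.4171, -0.0758]), 0.0215, np.float64(0.1384), 134, array([ 0.4155, -0.0763]))
side bred (array([ 0.4543, -0.1746]), 0.0216, np.float64(0.1257), 144, array([ 0.4527, -0.1757]))
side teal (array([ 0.5575, -0.1768]), 0.0222, np.float64(0.1128), 120, array([ 0.5555, -0.175 ]))
side bblue 0
side green (array([ 0.5064, -0.0113]), 0.0221, np.float64(0.1124), 119, array([ 0.5043, -0.0131]))
side False
top red (array([ 0.4169, -0.0716]), 0.0193, np.float64(0.1382), 141, array([ 0.4172, -0.0716]))
top bred (array([ 0.4615, -0.18  ]), 0.0114, np.float64(0.1248), 24, array([ 0.4645, -0.1815]))
top teal 0
top bblue (array([ 0.5815, -0.0538]), 0.0062, np.float64(0.1253), 7, array([ 0.582 , -0.0542]))
top green (array([ 0.5039, -0.0091]), 0.0194, np.float64(0.1122), 129, array([ 0.5036, -0.0092]))
top ((496.32861328125, -75.62313079833984), (16.76951789855957, 8.58802604675293), 1.1408942937850952)
```

Call:
apply_moves(commands=[0,0,0,0,0,0.05,1,0,0,0,0,0,0.06,1,0,0,0,0,0,0.06,1,0,0,0,0,0,0.06,1,0,0,0,0,0,0.05,1,0,0,0,0,0,0.02,1,0,0,0,0,0,0,1,0,0,0,0,0,0,1])

```text
t: 19.65
tool_pos: [0.505, -0.1004, 0.1427]
orientation: [-1.441, -2.784, -0.002]
force: [1.0, 1.2, -0.8]
opening: 0.02
```

```bash
python3 ang.py; python3 - <<'E'
from h import *
for c in("side","top"):
    im,_=read_camera(c)
    for r in spot_point("place_0",c)[:6]: print(c,"pl",r["conf"],W(r["point"],c).round(4))
    for r in spot_point("base",c)[:2]: print(c,"base",r["conf"],W(r["point"],c).round(4))
a=read_camera("side")[0][170:290,250:390];b=read_camera("top")[0][160:280,260:400]
cv2.imwrite("pics/s4.png",cv2.resize(np.hstack([a,b]),None,fx=2.8,fy=2.8,interpolation=2))
E
```

```text
19.65 [ 0.50502045 -0.10036188  0.14265911] yaw 35.27993660079165 0.020040494898155955 [ 1.02935599  1.24130358 -0.7550356 ] [-0.09432198 -0.03663951 -0.03584161]
red expected 179.27993660079164
side red (array([ 0.413 , -0.0991]), 0.0205, np.float64(0.1387), 130, array([ 0.412 , -0.0992]))
side bred (array([ 0.4779, -0.1892]), 0.0217, np.float64(0.1262), 144, array([ 0.4761, -0.1878]))
side teal (array([ 0.574 , -0.1565]), 0.0204, np.float64(0.1125), 108, array([ 0.574 , -0.1593]))
side bblue (array([ 0.5797, -0.0379]), 0.0162, np.float64(0.1236), 8, array([ 0.5778, -0.0346]))
side green (array([ 0.4781, -0.0162]), 0.0209, np.float64(0.1126), 120, array([ 0.4775, -0.0176]))
side ((489.7381896972656, -81.7747802734375), (22.223657608032227, 8.878379821777344), 27.42237091064453)
top red (array([ 0.4118, -0.1011]), 0.0193, np.float64(0.1382), 139, array([ 0.4121, -0.1009]))
top bred (array([ 0.4792, -0.183 ]), 0.0143, np.float64(0.1257), 18, array([ 0.4828, -0.1815]))
top teal 0
top bblue (array([ 0.5692, -0.0389]), 0.0124, np.float64(0.1283), 9, array([ 0.5648, -0.0372]))
top green (array([ 0.477 , -0.0132]), 0.0191, np.float64(0.1124), 128, array([ 0.4772, -0.0126]))
top ((490.208740234375, -80.66634368896484), (19.11433982849121, 10.413928985595703), 28.19386100769043)
side pl 0.81 [ 0.4208 -0.1012  0.0212]
side pl 0.63 [ 0.4776 -0.1883  0.0213]
side pl 0.62 [ 0.5791 -0.1557  0.0189]
side pl 0.59 [ 0.5799 -0.051   0.0197]
side pl 0.55 [ 0.4818 -0.0206  0.0191]
top pl 0.98 [ 0.4765 -0.0172  0.0198]
top pl 0.62 [ 0.4797 -0.1877  0.0214]
top pl 0.61 [ 0.5823 -0.0506  0.0205]
top pl 0.61 [ 0.4101 -0.0982  0.0204]
top base 0.59 [ 0.689   0.2121 -0.0016]
```

View pics/s4.png

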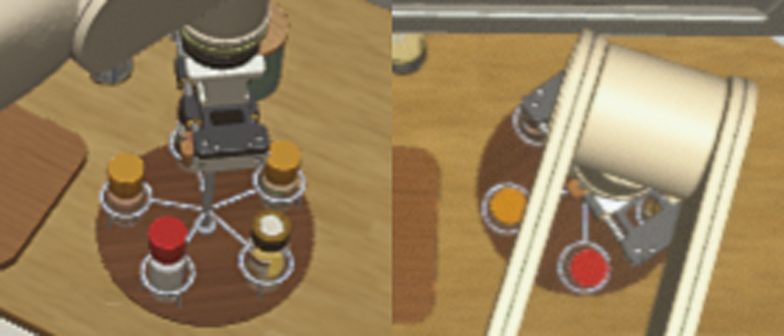

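The red jar is now at the front (right crop 585,268), with all five upright in their hoops. I estimate 179.3°, so one last small trim, then hold.

Call:
apply_moves(commands=[0,0,0,0,0,0.012,1,0,0,0,0,0,0,1,0,0,0,0,0,0,1,0,0,0,0,0,0,1], squeeze=30)

```text
t: 20.65
tool_pos: [0.505, -0.1004, 0.1426]
orientation: [-1.422, -2.794, -0.002]
force: [0.9, 1.4, -1.4]
opening: 0.0197
```

```bash
python3 ang.py
```

```text
20.65 [ 0.50499829 -0.10036441  0.14261998] yaw 36.070746703179125 0.01966445899241954 [ 0.85452286  1.44972243 -1.35535127] [-0.02379077 -0.0076245   0.03498168]
red expected 180.0707467031791
side red (array([ 0.4133, -0.1036]), 0.0208, np.float64(0.138), 136, array([ 0.412 , -0.1036]))
side bred (array([ 0.4788, -0.1873]), 0.0214, np.float64(0.1259), 138, array([ 0.4774, -0.1889]))
side teal (array([ 0.5748, -0.1581]), 0.0215, np.float64(0.1126), 107, array([ 0.5739, -0.1587]))
side bblue (array([ 0.5785, -0.0403]), 0.0184, np.float64(0.1241), 18, array([ 0.5745, -0.0339]))
side green (array([ 0.4755, -0.0179]), 0.0215, np.float64(0.1129), 114, array([ 0.4765, -0.0182]))
side ((491.7252502441406, -82.27369689941406), (17.281871795654297, 11.247889518737793), 27.161441802978516)
top red (array([ 0.4121, -0.1019]), 0.0196, np.float64(0.1379), 140, array([ 0.4123, -0.1014]))
top bred (array([ 0.4789, -0.1824]), 0.0151, np.float64(0.1263), 17, array([ 0.4825, -0.1802]))
top teal 0
top bblue (array([ 0.5649, -0.0346]), 0.0088, np.float64(0.125), 9, array([ 0.5635, -0.0351]))
top green (array([ 0.4759, -0.0139]), 0.0194, np.float64(0.112), 125, array([ 0.4763, -0.013 ]))
top ((489.9215087890625, -80.80667877197266), (18.116130828857422, 11.373003959655762), 44.93038558959961)
```

Red cap at y ≈ -0.1025 and the axis at y ≈ -0.102: it is squarely at the front with the grip holding.

```bash
python3 -c "
from plant import *
print(close_job())"
```

```text
the job is handed in; nothing more can be done
None
```

The job is done and handed in at about 21 s. The spice jar is back in the carousel, the red-capped jar faces front, and the gripper is still holding the handle.

- **Jar:** The one left on the board was jar_black_blue. I set it down from above into the empty hoop, and afterwards it stood upright with its cap top at about 0.126 m, as it should.
- **Turning:** I took the handle across its 20 mm and turned the carousel about 168° counterclockwise at roughly 32°/s, in one continuous grip. My first grip was too high on the rounded bar (the fingers closed to 15 mm), so I regripped lower before turning. The deck did not move.
- **Last checks:** The gripper angle puts the red jar at 180.1°. Depth from the two cameras puts its cap at y ≈ -0.1025, against the axis at y ≈ -0.102. The finger opening is 19.7 mm at 30 N of squeeze, and outside forces are below about 2 N.
- **What I could not fully see:** At the end the arm partly hid the jars at the back. I saw only part of jar_black_blue's top, at about the right height, and only the side camera saw jar_orange_teal. The two cameras disagreed by 2–4 mm on cap positions, so the front angle is good to about 1°.
- **Other things:** I did not touch any of the bystanders. I took no last picture of the whole worktop.

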